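# Rock a tight stopper out of a staining jar

### The arm

A 7-joint arm with a two-finger parallel gripper is mounted at the origin on a cart in front of the work surface, level with it; the furniture and walls round the work are solid. World frame = base frame: x ahead of the robot, y to its left, z up, the work surface at z = 0. Lengths are in m, angles in rad, forces in N, time in s.
With the tool pointing down it reaches from about 0.4 to 0.9 m from the base axis. Payload 5.5 kg.
Tool frame: the origin (TCP) lies midway between the tips of the shut fingers; the grasp point (between the pads) lies 19 mm behind it (manip.grip_depth is the distance from the TCP to the grasp point, in m); z points along the fingers, x is the direction in which the jaws open and shut, and the axes are right-handed (so a half turn about z gives the same grasp; the last joint's range is limited). The gripper opens to 92 mm and grips with 3 to 60 N. Pads are 19 mm wide; open, the fingers measure 130 mm over their backs; the gripper's body (75 mm by 190 mm) begins 47 mm behind the grasp point.
Start: joints at [1.478, 0.501, -0.427, 1.55, 0.221, 1.138, -0.21], TCP at [0.226, -0.609, 0.227] pointing down, gripper open.
Joint ranges: [-2.88, 2.88], [-0.31, 2.03], [-1.54, 1.56], [0.2, 2.42], [-1.41, 4.55], [0.19, 2.02], [-2.57, 2.57]. Speed limits (rad/s): [2.57, 2.57, 3.14, 3.14, 3.14, 3.14, 3.14].

### API

Orientations are given as a unit quaternion [x, y, z, w].
In Python, from bench import manip, effector, viewer gives the robot as it stands. Calls block until the motion is done:
- manip.move_pose(position, orientation): joint-space move of the TCP to a pose.
- manip.servo_line(position, ori=None, vel=0.15): straight line of the TCP; ori=None keeps the orientation; vel is the mean speed in m/s.
- manip.movej(angles): joint-space move.
- effector.open_jaws() and effector.close(f_grip=None): open the fingers fully, or close them until they stop; f_grip is the grip in N (None keeps the last).
- manip.sleep(seconds).
- manip.solve_ik(position, orientation): joint angles nearest the present ones, or None.
- viewer.get_image(name): name is "scene" or "top" or "wrist"; returns the picture (384x512x3 uint8, red, green, blue); there is no depth.
- viewer.get_calibration(name): a dict with "vfov" (degrees; the focal length in pixels is half the picture's height over the tangent of half this angle, whatever the lens; pixels are square), "cx", "cy" (the principal point, pixels), "dist_coeffs" ([k1, k2, p1, p2, k3] as OpenCV has them; the pictures are not rectified), "eye" and "attitude" of the camera in the world. Camera axes: x right, y down, z forward; pixel columns grow to the right and rows downward; lengths in m; the calibration is good to about 2 mm. A picture is of the moment at which its call begins: read the wrist's pose just before it. get_calibration takes no time and is no camera call; for the wrist camera it gives the pose at the moment of the call.
A pose or a line that the arm cannot do raises manip.PlanningError and nothing moves.
- manip.hand_in(): hands the job in, once; it reports no verdict.
Readings, each from a call of its own:
- manip.current_clock(): time.
- manip.current_q(): joint angles.
- manip.current_joint_velocities(): joint speeds.
- manip.current_tau(): joint torques, N m.
- manip.current_tool_pos(): TCP position.
- manip.current_tcp_rot(): TCP orientation.
- manip.current_force(): force on the tool from outside, world axes, zero at the start.
- manip.current_wrist_torque(): the same for the moment, N m.
- manip.current_finger_gap(): finger opening in m.
Only numpy, scipy, OpenCV 4.12 (cv2) and the standard library are available. Lean on these libraries where they do the work, as an engineer would, in place of code of your own. Each camera call takes 0.05 s, during which the arm holds its last target.

### The job

The orange-handled stopper is jammed tight in the mouth of the clear slide-staining jar. Work it out by rocking it gently from side to side, along the jar's long side, while easing it straight up: the jar hangs loosely in a yielding yoke and must not be pulled up out of it or forced over. Then stand the stopper upright, on its plug, in the steel tray, let go and leave the other glassware where it is.

Things in the scene. Friction and masses are not known exactly. Their poses are not given: they have to be found in the camera images.
- stopper_grip (a point): Centre of the stopper's upright orange grip block with black ribs: 20 mm (x) by 44 mm (y) by 40 mm tall, flat faces; squeeze it across the 20 mm. x is the rocking direction (along the jar's long side), z up. 20 mm below this point the grip ends on an orange collar.
- stopper_foot (a point): Centre of the flat underside of the stopper's plug, 70 mm below the grip centre; same axes. At the start it lies 26 to 34 mm below the jar's rim (depth differs), and the collar stands 10 to 18 mm above the rim. Once the foot is above the lips (jar_lips) the plug is free.
- jar_mouth (a point): Centre of the jar's mouth at the rim, 140 mm above the bench; x along the long side (rocking direction), z up; moves with the jar. Clear jar 89 x 41 mm outside, 97 x 49 at its grey collar, 120 mm tall. A slide guide inside, off centre by an unknown 0 to 2.3 mm, leaves the plug's foot 0.2 to 4.8 mm of room on either side in x: it rocks unevenly, about 0.1 rad on average.
- jar_lips (a point): Midway between two sprung rubber lips, 10 mm below the rim, 28 mm to either side in x, that grip the plug with 7 to 11 N of friction each (varies) and give about 1 to 2 mm up or down before they slip. A straight pull needs 15 to 22 N and lifts the jar. Rocked about this point (0.5 N m or 10 N at the grip), one side slips up and the other down, and the plug climbs with a pull under 8 N.
- jar_lift (a joint): How far the jar is pulled up out of its yoke, m: 0 seated, at most 0.015. It starts to lift at about 8 N of upward pull, then 0.3 N per mm, and drops back by itself. More than 0.004 is too much.
- jar_lean (a joint): Lean of the jar and its blue yoke in rubber bushes about the jar's y axis through jar_lips, rad: 0 upright, positive towards the jar's +x; 30 N m per rad, springs back. More than 0.04 either way (1.2 N m, about 22 N sideways at the grip) is too much.
- tray_in (a point): Centre of the inner floor of the shallow steel tray, 4 mm above the bench: inside 142 (x) x 112 (y) mm, walls 4 mm thick, 14 mm tall over all.
- cradle: Grey base plate of the jar's stand, 120 x 120 mm, 12 mm thick, fixed to the bench; origin under its centre, x along the jar's long side. Two aluminium uprights, 34 mm wide, 36 to 44 mm either side in y, reach 138 mm up and carry the jar's yoke.
- beaker_mid (a point): Middle of a clear 53 mm wide, 70 mm tall beaker (bystander), half-way up.
- flask_mid (a point): Middle of a conical flask 62 mm wide, 102 mm tall with tan contents (bystander), half-way up.
- stopper: The stopper as a whole; origin at the centre of the underside of its plug (same point as stopper_foot). 90 mm tall, 0.1 to 0.16 kg: black rubber plug 56 (x) x 28 (y) x 44 mm long, orange collar 68 x 40 x 6 mm on it, orange grip block on top.
There are look-alikes about, which are no part of the job. There is more than one size of the stopper; the one meant has the size given above.

How it is judged:
On the way, in this order (a step that is already met when the one before it is completed fails the run):
1. the stopper is rocked to one side (grip at least 4 mm off centre over the mouth) while its plug is still more than 15 mm in the jar (z of stopper_foot in the frame of jar_mouth below -0.015 m and (x of stopper_grip in the frame of jar_mouth above 0.004 m or x of stopper_grip in the frame of jar_mouth below -0.004 m)).
2. the stopper is clear of the jar (z of stopper_foot in the frame of jar_mouth above 0.005 m), for 0.1 s.
At the end, for the whole second after the job is handed in: The stopper stands upright (within 0.1 rad) on its plug on the floor of the steel tray, released and at rest, and the jar sits upright and fully down in its mount (lift under 2 mm, lean under 0.01 rad) (x of stopper_foot in the frame of tray_in between -0.071 and 0.071 m and y of stopper_foot in the frame of tray_in between -0.056 and 0.056 m and z of stopper_foot in the frame of tray_in between -0.003 and 0.004 m and angle between stopper_foot's own z axis and vertical below 0.1 rad and linear speed of stopper below 0.02 m/s and value of joint jar_lift below 0.002 m and value of joint jar_lean between -0.01 and 0.01 rad); the robot touches nothing.
It fails at once if the jar is pulled up more than 4 mm out of its yoke (value of joint jar_lift above 0.004 m).
It fails at once if the jar is tipped over by more than 0.04 rad (value of joint jar_lean above 0.04 rad or value of joint jar_lean below -0.04 rad).
It fails at once if the beaker or the flask is moved more than 25 mm (distance of any of beaker_mid, flask_mid from where it was at the start of the episode above 0.025 m).
It also fails if it takes over 64 s, if anything falls off the work surface, if the arm or the gripper's body presses on something with over 40 N, if the wrist force passes 120 N, or if a joint passes its speed limit or range.

## Working session

There is one attempt and no reset: what is moved stays moved. The work goes in short steps, each a Python script; the robot and the scene stay as the last script left them, time stands still between calls to the robot, and variables do not carry over. Pictures are saved under pics/ and viewed, and the job is handed in when it is done.

```bash
mkdir -p pics; ls; python3 - <<'E'
from bench import manip, effector, viewer
import cv2
for n in ["scene","top","wrist"]:
    c=viewer.get_calibration(n); print(n,c)
    im=viewer.get_image(n); cv2.imwrite(f"pics/{n}0.png",cv2.cvtColor(im,cv2.COLOR_RGB2BGR))
print(manip.current_clock(),manip.current_tool_pos(),manip.current_tcp_rot(),manip.grip_depth,manip.current_finger_gap())
E
```

```text
pics
scene {'vfov': 45.62825187660384, 'cx': 255.21809416161497, 'cy': 191.19296400720464, 'dist_coeffs': array([-0.15326739,  0.        ,  0.        ,  0.        ,  0.        ]), 'eye': array([ 0.08327567, -0.41904948,  0.72906123]), 'attitude': array([ 0.85935899, -0.27929889,  0.13901212, -0.40517884])}
top {'vfov': 51.410408156861884, 'cx': 258.20297142925483, 'cy': 182.76846789390734, 'dist_coeffs': array([-0.06378009,  0.        ,  0.        ,  0.        ,  0.        ]), 'eye': array([0.47084087, 0.15238222, 1.13911635]), 'attitude': array([-0.6990946 ,  0.71409982, -0.02621828,  0.02531388])}
wrist {'vfov': 62.13616375208377, 'cx': 255.43040806855748, 'cy': 191.95593701692994, 'dist_coeffs': array([-0.03495644,  0.        ,  0.        ,  0.        ,  0.        ]), 'eye': array([ 0.30539827, -0.57843613,  0.38279642]), 'attitude': array([ 0.81084389, -0.56423458, -0.08893178,  0.12752518])}
0.15 [ 0.2262037  -0.60880181  0.22589334] [ 8.21081564e-01 -5.70810372e-01 -5.97982196e-04 -4.75122153e-04] 0.0188 0.09200209975069842
```

View pics/scene0.png

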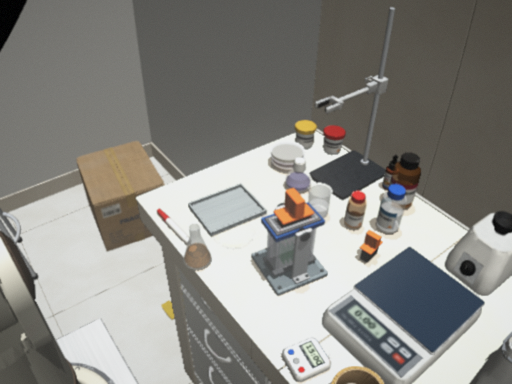

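View pics/top0.png

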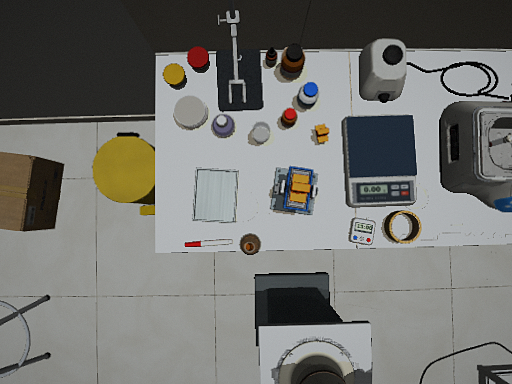

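View pics/wrist0.png

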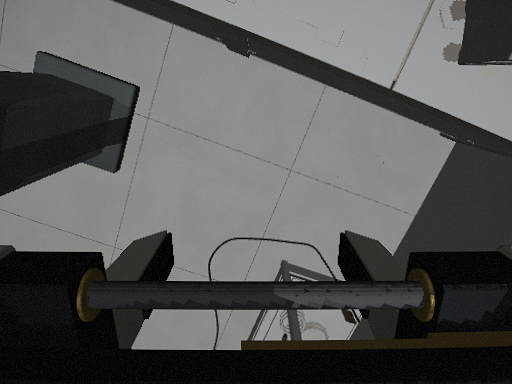

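```bash
python3 - <<'E'
import cv2
a=cv2.imread("pics/scene0.png")[170:300,235:395]; cv2.imwrite("pics/c_scene.png",cv2.resize(a,None,fx=5,fy=4.6,interpolation=cv2.INTER_CUBIC) if 0 else cv2.resize(a,None,fx=4.5,fy=4.5,interpolation=cv2.INTER_CUBIC))
a=cv2.imread("pics/top0.png")[110:260,180:340]; cv2.imwrite("pics/c_top.png",cv2.resize(a,None,fx=4,fy=4,interpolation=cv2.INTER_CUBIC))
E
```

```text
(no output)
```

View pics/c_scene.png

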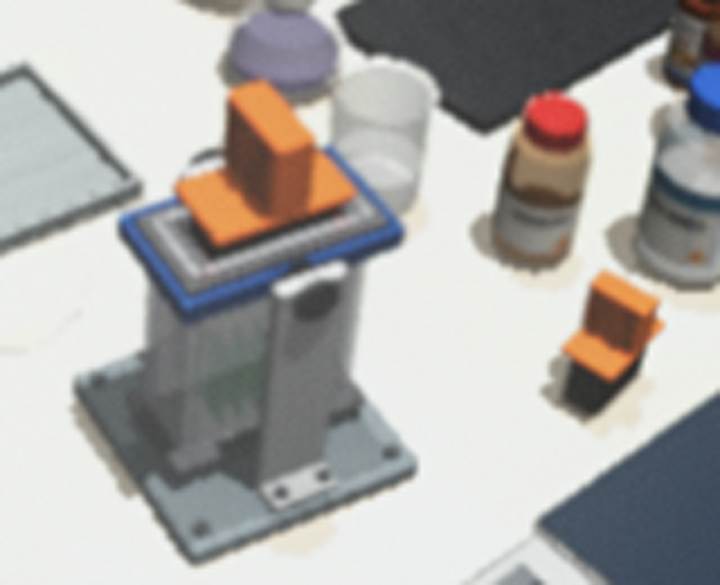

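View pics/c_top.png

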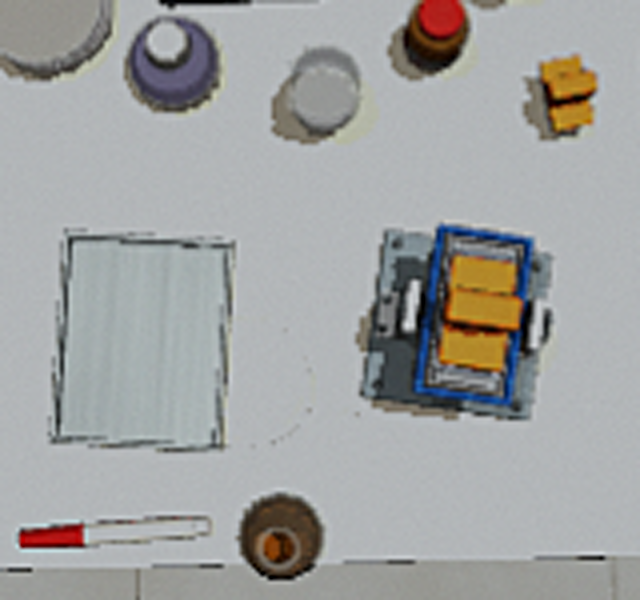

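```bash
cat > h.py <<'E'
import numpy as np, cv2
from scipy.spatial.transform import Rotation as R
from bench import manip, effector, viewer
def K(c):
    f=192/np.tan(np.radians(c["vfov"])/2); return np.array([[f,0,c["cx"]],[0,f,c["cy"]],[0,0,1]])
def ray(c,uv):
    p=cv2.undistortPoints(np.array([[uv]],float),K(c),np.array(c["dist_coeffs"]))[0,0]
    return R.from_quat(c["attitude"]).apply([p[0],p[1],1.])
def at_z(c,uv,z):
    d=ray(c,uv); e=np.array(c["eye"]); return e+d*(z-e[2])/d[2]
def proj(c,P):
    Rm=R.from_quat(c["attitude"]).inv(); P=np.atleast_2d(P)
    q=Rm.apply(P-np.array(c["eye"]))
    return cv2.projectPoints(q.reshape(-1,1,3),np.zeros(3),np.zeros(3),K(c),np.array(c["dist_coeffs"]))[0].reshape(-1,2)
def save(n,name,crop=None,s=1):
    im=cv2.cvtColor(viewer.get_image(n),cv2.COLOR_RGB2BGR); cv2.imwrite("pics/%s_full.png"%name,im)
    if crop: x0,y0,x1,y1=crop; im=im[y0:y1,x0:x1]
    cv2.imwrite("pics/%s.png"%name,cv2.resize(im,None,fx=s,fy=s,interpolation=cv2.INTER_CUBIC))
    return im
E
python3 - <<'E'
from h import *
t=viewer.get_calibration("top"); s=viewer.get_calibration("scene")
C=lambda p:(p[0]/4+180,p[1]/4+110)
print("yoke")
Y=np.array([at_z(t,C(p),.138) for p in [(440,225),(533,235),(513,405),(415,395)]]);print(Y.round(3),Y.mean(0))
d=Y[0]-Y[3];print(np.degrees(np.arctan2(d[1],d[0])), np.linalg.norm(d),np.linalg.norm(Y[1]-Y[0]))
G=np.array([at_z(t,C(p),.193) for p in [(449,288),(523,293),(520,330),(446,322)]]);print("grip",G.round(3),G.mean(0))
T=np.array([at_z(t,C(p),.014) for p in [(66,232),(234,241),(222,448),(53,440)]]);print("tray",T.round(3),T.mean(0), np.linalg.norm(T[1]-T[0]),np.linalg.norm(T[3]-T[0]))
B=np.array([at_z(t,C(p),.012) for p in [(385,228),(552,253),(530,420),(362,400)]]);print("base",B.round(3),B.mean(0), np.linalg.norm(B[1]-B[0]),np.linalg.norm(B[3]-B[0]))
S=lambda p:(p[0]/4.5+235,p[1]/4.5+170)
print("beaker",at_z(t,C((325,105)),.0),"flask",at_z(t,C((280,537)),.05))
# triangulate grip top corners
for a,b in [((449,288),(228,88)),((523,293),(0,0)),]:
  pass
Y2=np.array([at_z(s,S(p),.138) for p in [(120,228),(185,313),(403,232),(330,148)]]);print("yokeS",Y2.round(3),Y2.mean(0))
G2=np.array([at_z(s,S(p),.193) for p in [(228,90),(268,160),(314,143),(265,80)]]);print("gripS",G2.round(3),G2.mean(0))
E
```

```text
yoke
[[0.584 0.069 0.138]
 [0.576 0.011 0.138]
 [0.47  0.026 0.138]
 [0.477 0.088 0.138]] [0.52687792 0.04843995 0.138     ]
-9.862042247579126 0.10835076517028246 0.059110565978444655
grip [[0.54  0.069 0.193]
 [0.536 0.025 0.193]
 [0.514 0.028 0.193]
 [0.52  0.072 0.193]] [0.5275162  0.04857984 0.193     ]
tray [[0.599 0.324 0.014]
 [0.59  0.205 0.014]
 [0.444 0.216 0.014]
 [0.452 0.335 0.014]] [0.52102264 0.27022411 0.014     ] 0.11957238119718643 0.14735485705096235
base [[ 0.597  0.098  0.012]
 [ 0.577 -0.02   0.012]
 [ 0.459 -0.001  0.012]
 [ 0.475  0.117  0.012]] [0.52693124 0.04830614 0.012     ] 0.12002154970531692 0.12307430468858437
beaker [0.68861598 0.13836769 0.        ] flask [0.38370878 0.17593204 0.05      ]
yokeS [[0.475 0.08  0.138]
 [0.466 0.025 0.138]
 [0.571 0.008 0.138]
 [0.582 0.068 0.138]] [0.52372088 0.0453628  0.138     ]
gripS [[0.526 0.075 0.193]
 [0.511 0.031 0.193]
 [0.532 0.028 0.193]
 [0.542 0.071 0.193]] [0.52777126 0.05135958 0.193     ]
```

```bash
cat >> h.py <<'E'
def ori(yaw,tilt=0.0):
    # tilt: rotation about jar y axis (yaw frame), positive leans +z towards +x
    return (R.from_euler('z',yaw)*R.from_euler('y',tilt)*R.from_euler('x',np.pi)).as_quat()
E
python3 - <<'E'
from h import *
for y in (-9.5,170.5):
  q=manip.solve_ik([.527,.048,.33],ori(np.radians(y))); print(y,q)
q=manip.solve_ik([.226,-.609,.40],manip.current_tcp_rot());print(q)
for yy in (0.048,-0.05,.27):
  print(manip.solve_ik([.527,yy,.25],ori(np.radians(-9.5))))
E
```

```text
-9.5 [ 0.82273981  0.37902292 -1.21935447  1.70635564  0.36715242  1.31629594
 -0.63448   ]
170.5 [ 0.85798493  0.4182809  -1.29027881  1.70568853  0.41314435  1.33427434
  2.4660437 ]
[ 1.48421815  0.40133466 -0.45158851  1.30600782  0.17180349  1.47379728
 -0.1677479 ]
[ 0.84326412  0.56210449 -1.32299405  1.81123703  0.57882112  1.23613059
 -0.81422241]
[ 0.88223395  0.40392667 -1.04843022  1.81390886  0.38305946  1.14649717
 -0.45938003]
[ 0.34830666  0.6977806  -1.29935459  1.66033346  0.69143775  1.32832703
 -1.23609666]
```

```bash
python3 - <<'E'
from h import *
manip.servo_line([.226,-.609,.40],vel=.3)
manip.move_pose([.527,.048,.34],ori(np.radians(-9.5)))
print(manip.current_clock(),manip.current_tool_pos(),manip.current_force())
np.save("c1.npy",viewer.get_calibration("wrist"),allow_pickle=True)
save("wrist","w1",s=1.5)
E
```

```text
3.4417 [0.52735263 0.04658798 0.33989592] [-0.67023183 -0.70719099 -0.11865604]
```

View pics/w1.png

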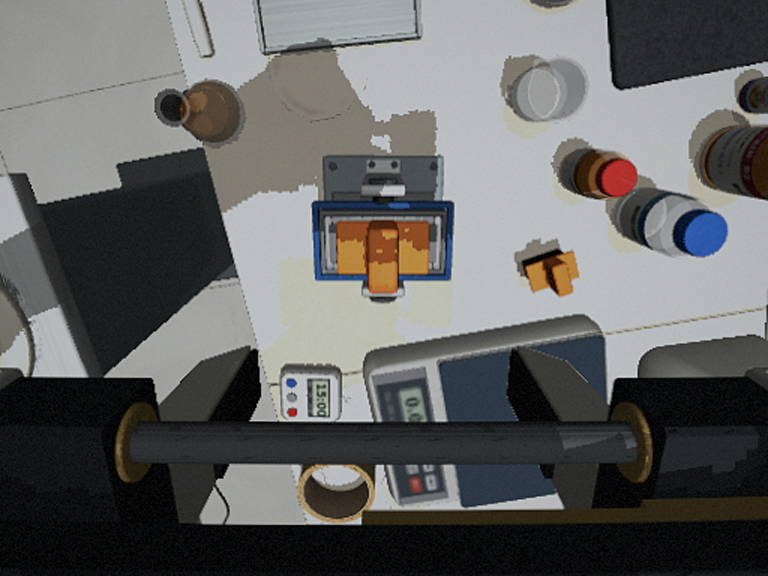

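```bash
python3 - <<'E'
import cv2
a=cv2.imread("pics/w1_full.png")[95:210,195:315]; cv2.imwrite("pics/w1c.png",cv2.resize(a,None,fx=5,fy=5,interpolation=cv2.INTER_CUBIC))
E
```

```text
(no output)
```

View pics/w1c.png

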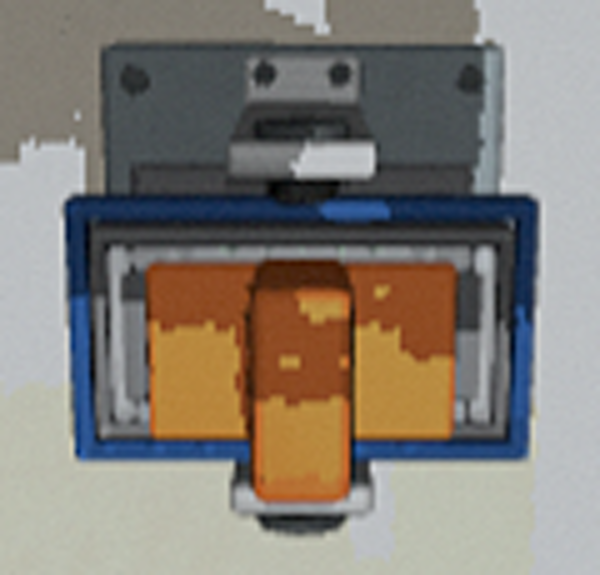

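```bash
python3 - <<'E'
from h import *
from scipy.optimize import least_squares
c=np.load("c1.npy",allow_pickle=True).item()
px=lambda p:np.array(p)/5+np.array([195,95])
# model in stopper frame rel. grip centre; camera at world +y => image top is world +y? check: tray (y larger) is at image top
obs={(-34,20,-20):(148,263),(34,20,-20):(456,263),(34,-20,-20):(455,438),(-34,-20,-20):(152,438),
 (-10,22,20):(257,289),(10,22,20):(350,289),(10,-22,20):(351,500),(-10,-22,20):(252,500)}
M=np.array(list(obs))/1000.; U=np.array([px(v) for v in obs.values()])
def f(p):
    return (proj(c,R.from_euler('z',p[3]).apply(M)+p[:3])-U).ravel()
s=least_squares(f,[.527,.048,.18,-.16]); print(s.x,np.degrees(s.x[3])); print(s.fun.reshape(-1,2).round(2))
# yoke/plate
for n,z,pts in [("yoke",.140,[(66,197),(539,197),(528,459),(75,459)]),("plate",.012,[(103,44),(503,44)]),("glasscollar",.140,[(108,247),(495,247),(490,420),(115,420)])]:
    Y=np.array([at_z(c,px(p),z) for p in pts]); d=Y[1]-Y[0]; print(n,Y.mean(0).round(4),np.degrees(np.arctan2(d[1],d[0])),np.linalg.norm(d), np.linalg.norm(Y[-1]-Y[0]))
E
```

```text
[ 0.528643    0.04979344  0.16769119 -0.17026186] -9.755286125901042
[[ 0.1  -0.03]
 [ 0.13  0.03]
 [-0.73 -0.17]
 [ 0.29 -0.21]
 [-1.02 -0.07]
 [ 0.76 -0.06]
 [ 0.09  0.24]
 [ 0.35  0.23]]
yoke [0.529  0.0527 0.14  ] -9.703770595721062 0.10540939321469533 0.06106655908299043
plate [0.5392 0.1098 0.012 ] -9.698421679523355 0.11778519278311846 0.11778519278311846
glasscollar [0.5289 0.0519 0.14  ] -9.705849126179249 0.08703167812405407 0.040377911175531675
```

```bash
python3 - <<'E'
from h import *
yaw=np.radians(-9.7); 
c=viewer.get_calibration("wrist"); print("fwd",R.from_quat(c["attitude"]).as_matrix()[:,2], c["eye"])
p=np.array([.5285,.049,.17])+R.from_euler('z',yaw).apply([-.13,-.09,.03])
manip.servo_line(p,ori(yaw),vel=.3)
c=viewer.get_calibration("wrist"); np.save("c2.npy",c,allow_pickle=True)
print(manip.current_clock(),manip.current_tool_pos(),p, proj(c,[.5285,.049,.18]))
save("wrist","w2",s=1.5)
E
```

```text
fwd [-0.05105599 -0.30438958 -0.95117836] [0.54197482 0.13072919 0.4969198 ]
4.3417 [ 0.38712157 -0.01760319  0.20114879] [ 0.3851945  -0.01780969  0.2       ] [[490.46398325  82.54913058]]
```

View pics/w2.png

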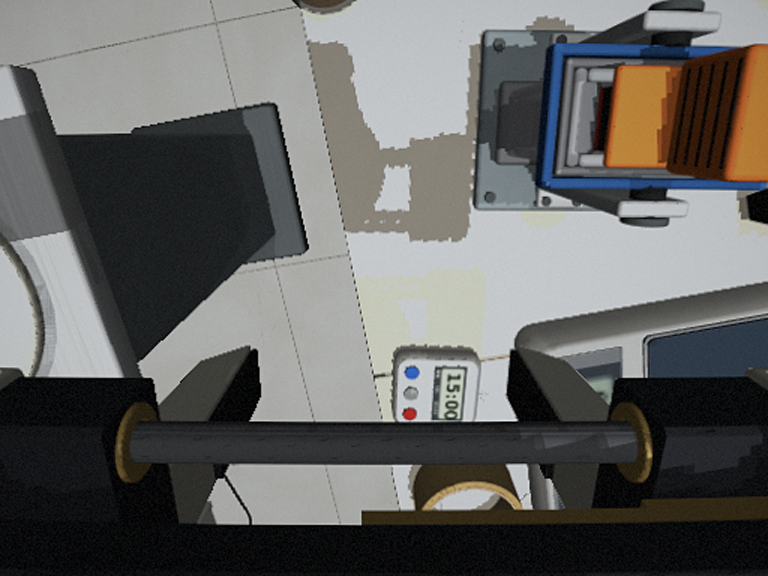

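```bash
python3 - <<'E'
import cv2
a=cv2.imread("pics/w2_full.png")[0:150,350:512]; cv2.imwrite("pics/w2c.png",cv2.resize(a,None,fx=4,fy=4,interpolation=cv2.INTER_CUBIC))
from bench import manip
print(manip.current_tool_pos())
E
```

```text
[ 0.3876083  -0.01728465  0.20137811]
```

View pics/w2c.png

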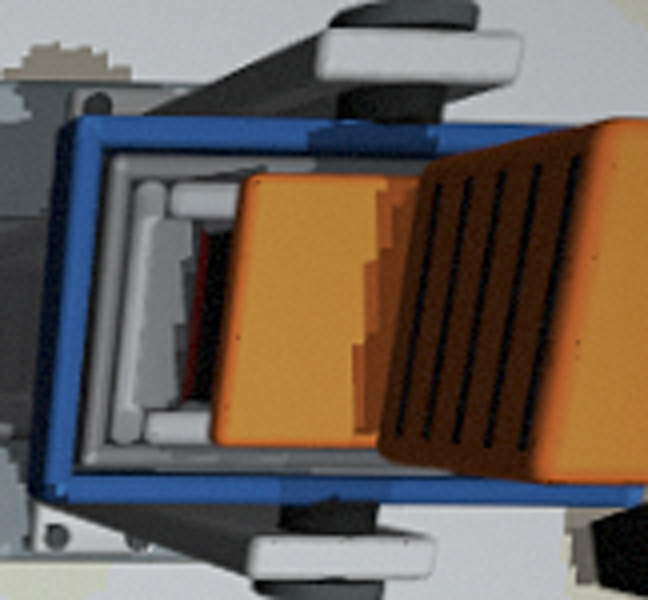

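```bash
python3 - <<'E'
from h import *
from scipy.optimize import least_squares
c1=np.load("c1.npy",allow_pickle=True).item();c2=np.load("c2.npy",allow_pickle=True).item()
p1=lambda p:np.array(p)/5+np.array([195,95]); p2=lambda p:np.array(p)/4+np.array([350,0])
o1={(-34,20,-20):(148,263),(34,20,-20):(456,263),(34,-20,-20):(455,438),(-34,-20,-20):(152,438),
 (-10,22,20):(257,289),(10,22,20):(350,289),(10,-22,20):(351,500),(-10,-22,20):(252,500)}
o2={(-34,20,-20):(248,175),(-34,-20,-20):(217,445),(-10,22,20):(600,120),(-10,-22,20):(535,482),(-10,22,-20):(428,175),(-10,-22,-20):(378,455)}
M1=np.array(list(o1))/1e3;U1=np.array([p1(v) for v in o1.values()])
M2=np.array(list(o2))/1e3;U2=np.array([p2(v) for v in o2.values()])
J2=np.array([(-48.5,24.5,0),(-48.5,-24.5,0)])/1e3;V2=np.array([p2((115,153)),p2((80,468))])
J1=np.array([(-48.5,24.5,0),(48.5,24.5,0)])/1e3;V1=np.array([p1((90,218)),p1((515,218))])
def f(p,parts=False):
    x,y,z,w,jx,jy=p[:6]; d1=p[6:9]; d2=p[9:12]
    Rz=R.from_euler('z',w); r=[]
    for c,M,U,J,V,d in((c1,M1,U1,J1,V1,d1),(c2,M2,U2,J2,V2,d2)):
        r.append(proj(c,Rz.apply(M)+[x,y,z]+d)-U); r.append(proj(c,Rz.apply(J)+[jx,jy,.140]+d)-V)
    if parts: return r
    return np.concatenate([np.concatenate(r).ravel(),p[6:12]/.002*1.0])
s=least_squares(f,[.527,.048,.18,-.16,.527,.048]+[0]*6); print(s.x.round(4),np.degrees(s.x[3]))
for r in f(s.x,True):print(r.round(1).tolist())
E
```

```text
[ 5.298e-01  5.120e-02  1.755e-01 -1.676e-01  5.285e-01  5.220e-02
 -6.000e-04  4.000e-04 -1.600e-03  6.000e-04 -4.000e-04 -3.000e-03] -9.602616561536804
[[-0.3, -0.6], [0.9, -0.7], [0.1, -0.3], [0.0, -0.1], [-1.0, -0.7], [1.2, -0.7], [0.6, 0.5], [0.5, 0.5]]
[[-1.7, 1.4], [-0.5, 1.2]]
[[1.8, 0.2], [1.0, 0.8], [1.6, -0.2], [0.3, 1.4], [-3.7, -2.8], [-2.9, 1.8]]
[[0.1, -0.3], [1.3, -1.0]]
```

```bash
python3 - <<'E'
from h import *
yaw=np.radians(-9.7); g=np.array([.5285,.050,.1825-manip.grip_depth])
manip.servo_line([.387,-.017,.26],ori(yaw),vel=.3)
manip.servo_line(g+[0,0,.1],ori(yaw),vel=.3)
manip.servo_line(g+[0,0,.05],ori(yaw),vel=.15)
manip.sleep(.2)
print(manip.current_clock(),manip.current_tool_pos(),g,manip.current_force(),manip.current_wrist_torque())
e=g+[0,0,.05]-manip.current_tool_pos(); print(e)
np.save("c3.npy",viewer.get_calibration("wrist"),allow_pickle=True)
save("wrist","w3",s=1.5)
E
```

```text
6.175 [0.52921263 0.04999089 0.21490075] [0.5285 0.05   0.1637] [1.01304071 0.30252694 0.24705233] [-0.03212103 -0.12434183 -0.03919493]
[-7.12626693e-04  9.10538143e-06 -1.20074585e-03]
```

View pics/w3.png

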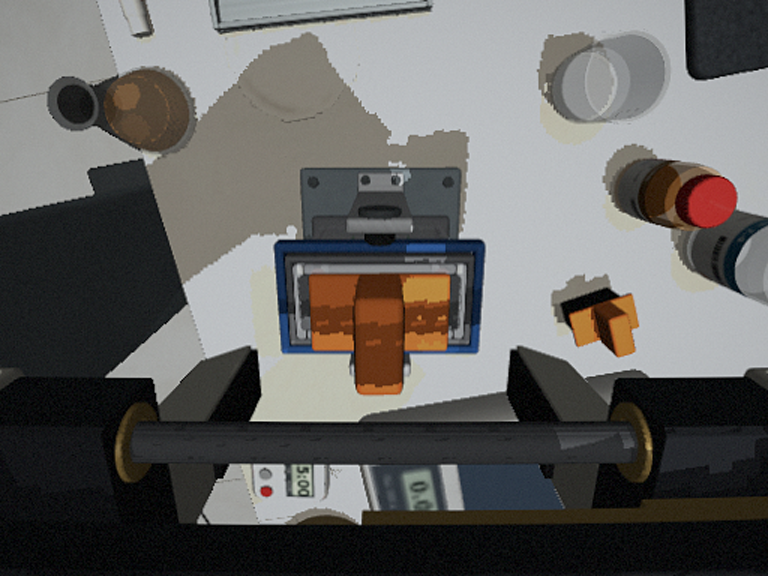

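```bash
python3 - <<'E'
from h import *
c=np.load("c3.npy",allow_pickle=True).item()
t=np.array([.52921,.04999,.2149])
Rz=R.from_euler('z',np.radians(-9.7))
print(proj(c,t)*1.5)
print(proj(c,[t+Rz.apply([s*.046,.0095,0]) for s in(-1,1)])*1.5)
for z,u in((.197,(379,390)),(.197,(379.5,300)),(.157,(379.5,350))):
  P=at_z(c,np.array(u)/1.5,z); print(P, Rz.inv().apply(P-t))
import cv2
a=cv2.imread("pics/w3_full.png")[150:280,160:350]; cv2.imwrite("pics/w3c.png",cv2.resize(a,None,fx=4,fy=4,interpolation=cv2.INTER_CUBIC))
E
```

```text
[[381.93079249 376.60483141]]
[[254.87770452 353.31364493]
 [508.72582924 352.68973903]]
[0.52530897 0.03449554 0.197     ] [-0.00123461 -0.01593023 -0.0179    ]
[0.53231116 0.07337025 0.197     ] [-0.0008825   0.02356851 -0.0179    ]
[0.52521723 0.03373443 0.157     ] [-0.0011968  -0.01669591 -0.0579    ]
```

View pics/w3c.png

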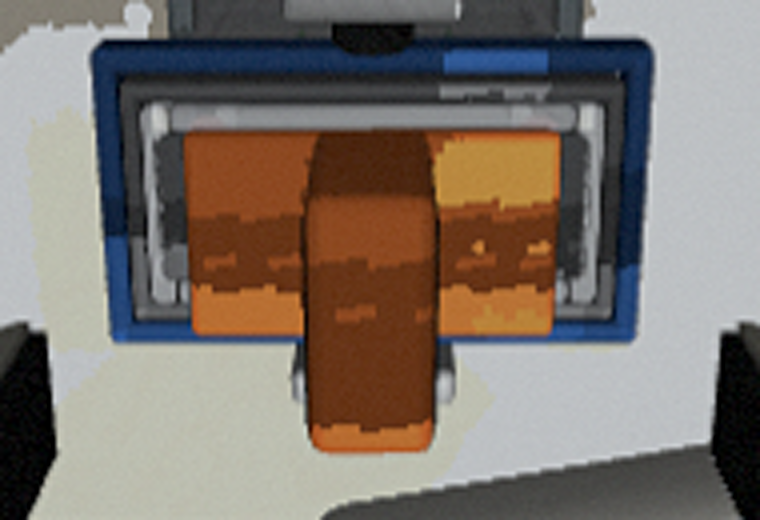

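```bash
python3 - <<'E'
from h import *
yaw=np.radians(-9.7); g=np.array([.5274,.0523,.1825-manip.grip_depth]); 
e=np.array([-.0007,0,-.0012])
manip.servo_line(g+e+[0,0,.02],ori(yaw),vel=.1)
manip.servo_line(g+e,ori(yaw),vel=.05)
manip.sleep(.2)
print(manip.current_clock(),manip.current_tool_pos()-g,manip.current_force(),manip.current_wrist_torque())
save("wrist","w4",s=1.5)
F0=manip.current_force()
effector.close(8)
manip.sleep(.2)
Rz=R.from_euler('z',yaw).inv()
print(manip.current_clock(),manip.current_finger_gap(),manip.current_tool_pos()-g,Rz.apply(manip.current_force()-F0),Rz.apply(manip.current_wrist_torque()))
E
```

```text
7.4417 [-4.59033097e-04  6.21392609e-05 -9.22535690e-04] [ 0.7109533  -0.09813459  0.42906467] [-0.08744354 -0.11061796 -0.03487009]
8.8083 0.01978356485716289 [-0.00020571 -0.00011525 -0.00107225] [ 3.01432832 -0.16725038 -0.93108201] [ 0.0010859  -0.68375082 -0.04856745]
```

View pics/w4.png

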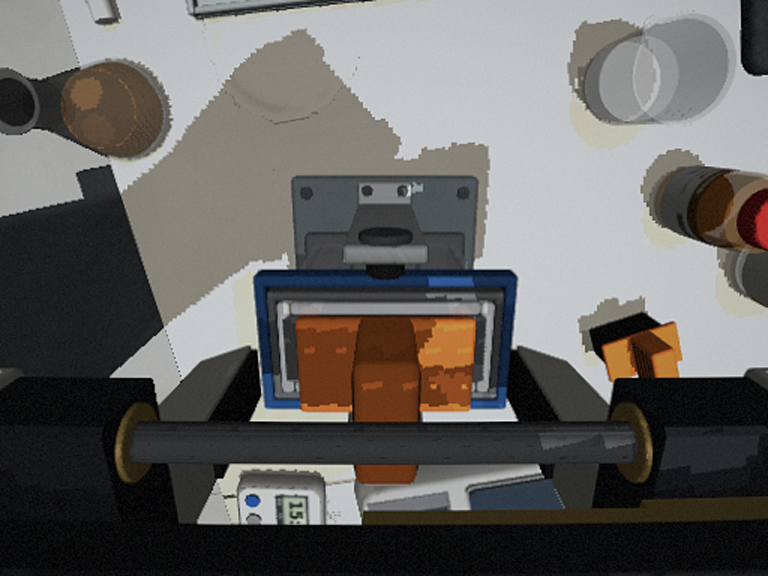

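```bash
cat >> h.py <<'E'
import json
yaw=np.radians(-9.7); RZ=R.from_euler('z',yaw)
def st(**k):
    try: d=json.load(open("st.json"))
    except Exception: d={}
    d.update(k); json.dump(d,open("st.json","w")); return d
def goto(th,h,vel=.04):
    d=st(); T0=np.array(d["T0"]); L=T0+RZ.apply([0,0,d["Lz"]-T0[2]])
    p=L+(RZ*R.from_euler('y',th)).apply([0,0,T0[2]-L[2]])+[0,0,h]
    manip.servo_line(p,ori(yaw,th),vel=vel)
def ft():
    d=st(); F=RZ.inv().apply(manip.current_force()-np.array(d["F0"])); M=RZ.inv().apply(manip.current_wrist_torque()-np.array(d["M0"]))
    return F, M[1]+.24*F[0]
E
python3 - <<'E'
from h import *
g=np.array([.5274,.0523,.1825-manip.grip_depth]); e=np.array([-.0007,0,-.0012])
p=g+e+RZ.apply([.0007,0,0])
st(F0=[.71,-.1,.43],M0=[-.087,-.11,-.035],T0=p.tolist(),Lz=.130)
goto(0,0); effector.close(55); manip.sleep(.2)
print(manip.current_clock(),manip.current_finger_gap(),ft())
for s in(1,-1):
  th=0
  while abs(th)<.12:
    th+=.015*s; goto(th,0); F,M=ft()
    print(round(manip.current_clock(),2),round(th,3),F.round(1),round(M,2))
    if abs(M)>.8 or abs(F[0])>14: break
  goto(0,0)
  print("back",ft())
E
```

```text
9.475 0.01990076566711674 (array([ 1.08273484, -0.47252764, -1.69885706]), np.float64(-0.1734343802904892))
9.72 0.015 [ 0.4 -1.1  1.6] -0.29
9.97 0.03 [-0.5 -0.7 -0. ] -0.65
10.22 0.045 [ 0.8 -0.2  0.6] -0.44
10.47 0.06 [ 1.4 -0.8 -0.6] -0.43
10.72 0.075 [ 0.5  0.  -1.8] -0.77
10.97 0.09 [ 1.8  0.1 -2. ] -0.45
11.22 0.105 [ 0.1 -0.1 -2.9] -0.83
back (array([ 2.11843188,  2.1291816 , -8.44297667]), np.float64(-0.46485941282658694))
11.73 -0.015 [ 1.1  2.8 -5.3] -0.31
11.98 -0.03 [ 2.   1.6 -4.6] 0.06
12.23 -0.045 [ 1.7  2.  -5.6] 0.08
12.48 -0.06 [ 1.2  0.6 -3.7] 0.12
12.73 -0.075 [ 1.6  1.8 -0.9] 0.33
12.98 -0.09 [ 0.8  1.7 -2.3] 0.22
13.23 -0.105 [ 1.5  1.2 -1. ] 0.43
13.48 -0.12 [ 1.9 -0.2 -1.7] 0.58
back (array([-2.07206166, -0.57497882,  7.29393316]), np.float64(-0.1550054870788134))
```

```bash
cat > rock.py <<'E'
from h import *
import sys
def rock(n,h,amp,dh,s):
    th=st().get("th",0.)
    for k in range(n):
        log=[]
        steps=8; a0=th; a1=s*amp
        for i in range(1,steps+1):
            F,M=ft()
            if -F[2]<4.5: h+=dh
            elif -F[2]>7: h-=dh*.5
            nth=a0+(a1-a0)*i/steps
            goto(nth,h,vel=.05); th=nth
            F,M=ft(); log.append(f"{F[2]:.0f}/{F[0]:.0f}/{M:.2f}")
            st(th=th,h=h)
            if abs(M)>.9 and np.sign(M)==-s and abs(th)>.03: log.append("lim"); break
        print(round(manip.current_clock(),2),f"th {th:.3f} h {h*1e3:.2f}"," ".join(log), "tcpz",round(float(manip.current_tool_pos()[2]),4))
        s=-s
    return s
E
python3 - <<'E'
from rock import *
st(th=0.,h=0.)
s=rock(4,0.,.1,.0003,1)
save("scene","s5",(235,140,395,300),4)
E
```

```text
15.75 th 0.100 h 2.40 3/-0/-0.15 1/-0/-0.39 -0/0/-0.48 -2/1/-0.66 -3/1/-0.67 -4/2/-0.50 -4/2/-0.62 -4/1/-0.93 lim tcpz 0.1647
17.75 th -0.100 h 3.75 -8/3/-0.59 -6/3/-0.36 -6/3/-0.08 -4/2/-0.06 -2/1/0.13 -1/0/0.03 -2/1/0.35 -2/0/0.37 tcpz 0.1661
19.75 th 0.100 h 5.85 -2/-0/0.16 -3/0/-0.02 -5/1/-0.16 -2/0/-0.41 -1/1/-0.24 -0/0/-0.53 -1/1/-0.79 -2/2/-0.69 tcpz 0.1682
21.75 th -0.100 h 7.35 -6/4/-0.49 -5/4/-0.27 -5/3/-0.01 -4/3/0.10 -1/2/0.29 -2/1/0.29 -2/1/0.46 -2/1/0.56 tcpz 0.1695
```

View pics/s5.png

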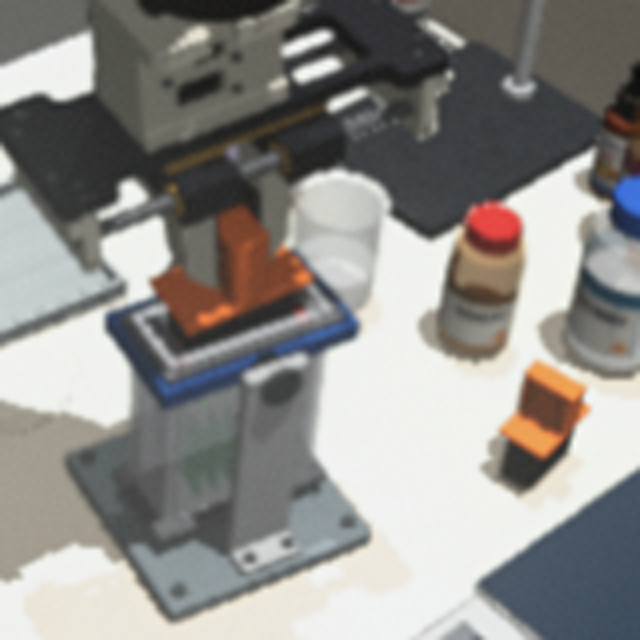

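```bash
python3 - <<'E'
from h import *
h=st()["h"]
for th in(-.115,-.13,-.145,-.16):
    goto(th,h); F,M=ft(); st(th=th)
    t=R.from_quat(manip.current_tcp_rot()); z=RZ.inv().apply(t.apply([0,0,-1]))
    print(th,F.round(1),round(M,2),z.round(4), RZ.inv().apply(manip.current_tool_pos()-np.array(st()["T0"])).round(4))
    if abs(M)>.85: break
save("wrist","w6",s=1.5)
print(manip.current_clock())
E
```

```text
-0.115 [-1.3  0.2 -3. ] 0.36 [-1.136e-01  1.000e-04  9.935e-01] [-0.0042  0.      0.0069]
-0.13 [-1.3  0.6 -4.2] 0.53 [-1.287e-01  1.000e-04  9.917e-01] [-0.0047  0.      0.0069]
-0.145 [-1.   1.4 -4.3] 0.84 [-1.436e-01  2.000e-04  9.896e-01] [-0.0052 -0.      0.0068]
-0.16 [-2.7  1.  -4.8] 0.68 [-1.585e-01  2.000e-04  9.874e-01] [-0.0057 -0.      0.0068]
22.85
```

View pics/w6.png

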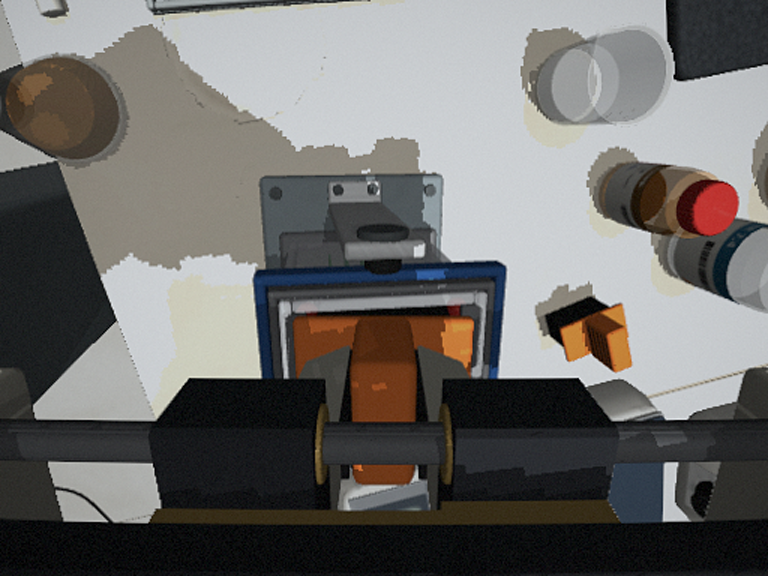

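```bash
python3 - <<'E'
from rock import *
rock(4,st()["h"],.125,.00045,1)
E
```

```text
24.85 th 0.125 h 10.50 -3/-4/0.31 -2/-4/0.21 -1/-3/0.10 1/-3/-0.07 1/-2/-0.11 2/-3/-0.64 0/-0/-0.64 -2/1/-1.05 lim tcpz 0.1728
26.85 th -0.125 h 13.20 -6/4/-0.57 -5/4/-0.43 -3/4/-0.08 -1/3/0.14 -1/1/0.15 -2/0/0.28 -4/-1/0.27 -5/-4/0.18 tcpz 0.175
28.85 th 0.125 h 16.35 -4/-3/0.37 -4/-3/0.13 -4/-3/-0.21 -4/-2/-0.15 -3/-0/-0.28 -2/1/-0.53 -3/2/-0.85 -4/4/-0.88 tcpz 0.179
30.85 th -0.125 h 18.60 -7/5/-0.89 -7/5/-0.57 -4/4/-0.23 -2/3/-0.03 -1/2/0.19 -1/1/0.44 -5/-2/0.26 -7/-3/0.58 tcpz 0.1802
```

```bash
python3 - <<'E'
from rock import *
rock(2,st()["h"],.10,.0005,1)
save("scene","s7",(235,140,395,300),4)
E
```

```text
32.85 th 0.100 h 20.60 -4/-5/0.47 -7/-5/0.12 -4/-5/-0.12 -4/-4/-0.11 -4/-3/-0.30 -3/-1/-0.48 -5/1/-0.57 -3/4/-0.76 tcpz 0.1834
34.85 th -0.100 h 23.35 -7/5/-0.61 -5/4/-0.53 -4/3/-0.29 -3/2/-0.10 -1/1/0.14 -2/0/0.27 -2/-2/0.45 -2/-5/0.23 tcpz 0.1855
```

View pics/s7.png

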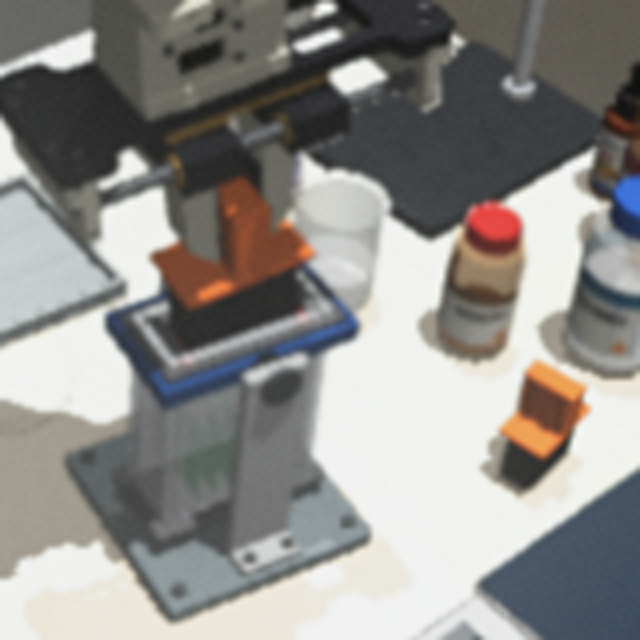

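```bash
python3 - <<'E'
from rock import *
rock(2,st()["h"],.09,.0006,1)
E
```

```text
36.9 th 0.090 h 28.15 1/-5/0.17 -1/-5/-0.02 0/-4/0.03 1/-3/-0.01 -0/-2/-0.31 -1/-1/-0.20 -2/-0/-0.13 -1/-2/-0.48 tcpz 0.1904
38.9 th -0.090 h 32.95 -1/-1/-0.36 -1/-1/-0.25 -2/-0/-0.06 -2/-0/-0.09 -2/-1/-0.21 -1/-1/-0.06 -2/-1/-0.02 -2/-0/0.10 tcpz 0.1954
```

```bash
python3 - <<'E'
from h import *
goto(0,.034,vel=.05); print(ft())
T=np.array(st()["T0"]); 
manip.servo_line(T+[0,0,.05],vel=.04); print(ft(),manip.current_clock())
manip.servo_line(T+[0,0,.085],vel=.15)
print(ft(),manip.current_clock(),manip.current_finger_gap())
manip.servo_line([.521,.270,.245],ori(yaw),vel=.2)
save("scene","s8",(150,90,350,290),3)
print(manip.current_clock(),manip.current_tool_pos())
save("wrist","w8",s=1.5)
E
```

```text
(array([ 0.04882835,  0.20311881, -1.81635608]), np.float64(0.04268421507693114))
(array([-0.70600917, -0.58027769, -2.09908039]), np.float64(-0.11830743133099628)) 39.7
(array([-0.97352121, -0.31215581, -2.09219017]), np.float64(-0.1858385494310564)) 40.0833 0.01964665077020012
41.375 [0.52140043 0.26844847 0.24465794]
```

View pics/s8.png

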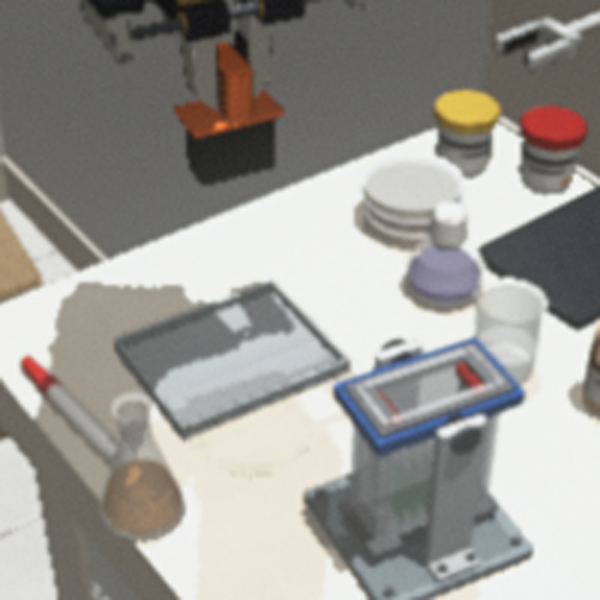

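View pics/w8.png

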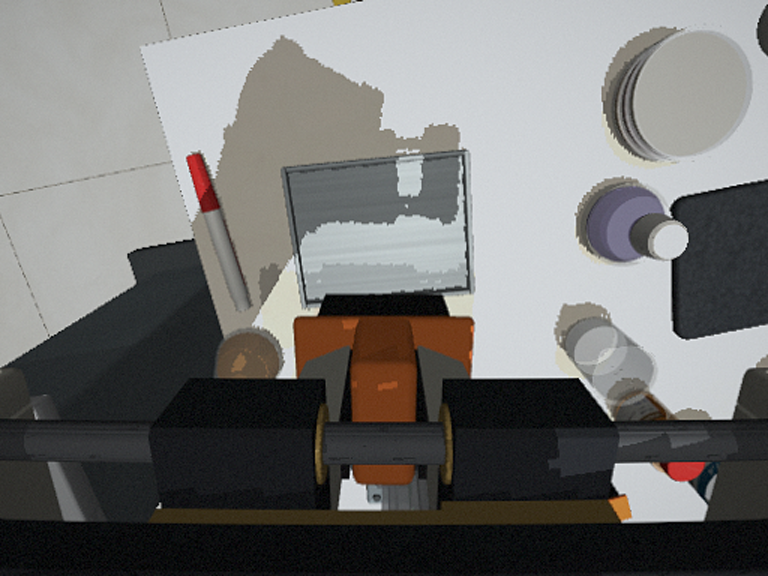

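```bash
python3 - <<'E'
from h import *
c=viewer.get_calibration("wrist")
P=np.array([at_z(c,np.array(p)/1.5,.014) for p in [(282,168),(469,151),(473,292),(303,306)]]);print(P.round(3),P.mean(0))
x,y=.521,.271
manip.servo_line([x,y,.09],ori(yaw),vel=.2)
manip.servo_line([x,y,.068],ori(yaw),vel=.06)
manip.sleep(.1); b=ft()[0][2]; z=.068
print(b,manip.current_clock())
while z>.053:
    z-=.001; manip.servo_line([x,y,z],ori(yaw),vel=.02); f=ft()[0][2]; print(round(z,4),round(f,1),end="; ")
    if f-b>2.5: break
print(manip.current_clock(),manip.current_tool_pos())
save("scene","s9",(150,90,350,290),3)
E
```

```text
[[0.454 0.34  0.014]
 [0.601 0.328 0.014]
 [0.59  0.211 0.014]
 [0.444 0.224 0.014]] [0.52221412 0.27571447 0.014     ]
-0.9322716285284112 42.9667
0.067 -1.7; 0.066 -1.7; 0.065 -1.7; 0.064 -0.9; 0.063 -2.0; 0.062 -0.4; 0.061 -1.7; 0.06 2.1; 44.9667 [0.52123912 0.27115799 0.06036118]
```

View pics/s9.png

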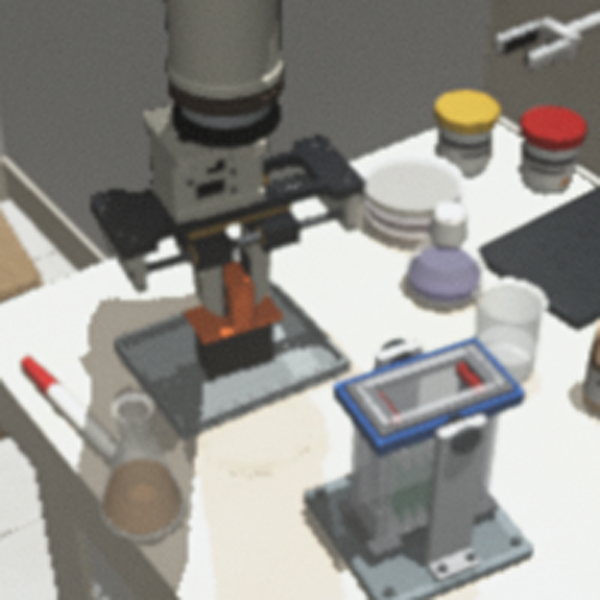

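Contact at the expected height (TCP 0.060) and the stopper is inside the tray. I'll press down slightly, release and retreat.

```bash
python3 - <<'E'
from h import *
x,y=.521,.271
manip.servo_line([x,y,.0595],ori(yaw),vel=.02); print(ft()[0])
effector.open_jaws(); manip.sleep(.2)
p=manip.current_tool_pos(); manip.servo_line([p[0],p[1],.13],vel=.1)
manip.servo_line([p[0],p[1],.25],vel=.25); manip.sleep(.3)
print(manip.current_clock(),manip.current_force(),manip.current_finger_gap())
save("scene","s10",(150,90,350,290),3); save("wrist","w10",s=1.5)
E
```

```text
[-1.86558345 -2.19491796  6.01844667]
48.475 [ 0.73268318  0.01425286 -1.3274803 ] 0.09205692793569598
```

View pics/s10.png

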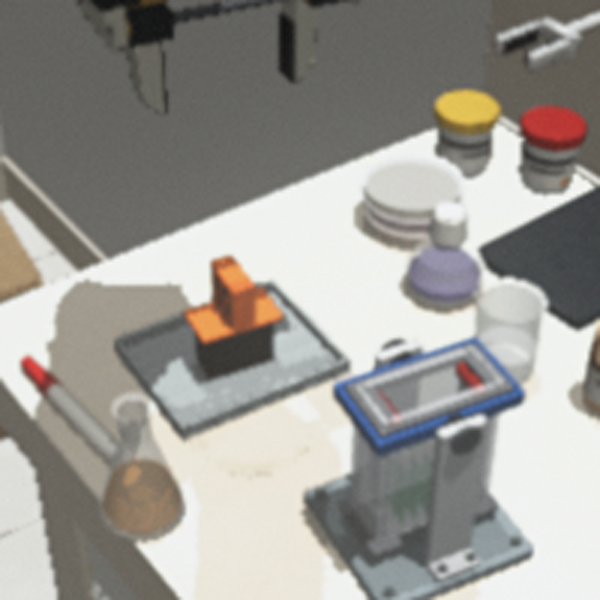

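View pics/w10.png

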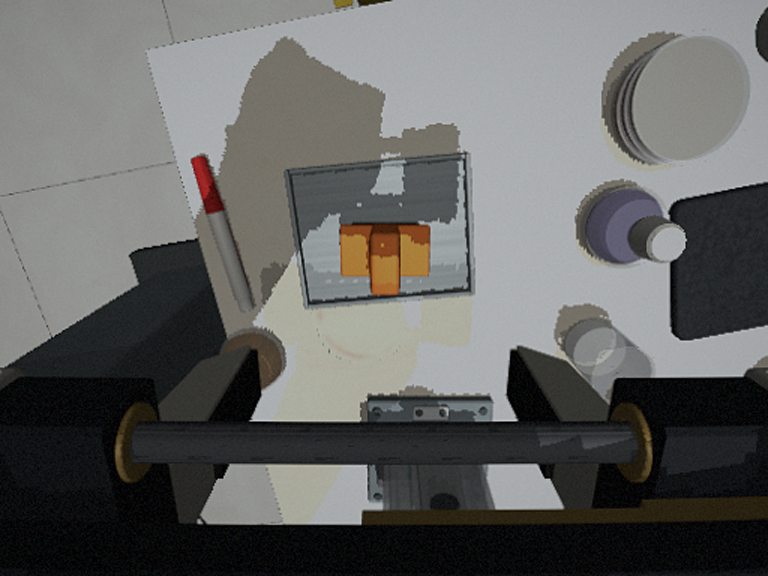

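The stopper stands upright near the tray's centre (scene crop about (235,320), wrist (385,260)). The jar is level in its yoke, and the flask and beaker haven't moved. Handing in.

```bash
python3 - <<'E'
from bench import manip
manip.hand_in(); print(manip.current_clock())
E
```

```text
the job is handed in; nothing more can be done
the job is handed in; nothing more can be done
```

The stopper is out of the jar and standing upright on its plug near the centre of the steel tray. I let go of it and handed the job in at about 48.5 s of the 64 s allowed; the hand-in reports no verdict.

- **Rocking:** I gripped the orange block across its 20 mm and rocked it between about ±0.09 and ±0.125 rad along the jar's long side while easing it up about 33 mm. Early on, with the plug still deep, I made one swing to -0.16 rad so the grip was clearly more than 4 mm off centre.
- **Force on the jar:** The downward force on the tool stayed mostly at or under 7 N, about 1.5 to 2 N of that being the stopper's weight. It touched about 8 N twice, briefly. Lift and lean could not be read directly. The rocking moment peaked at an estimated 1.05 N m, close to the 1.2 N m lean limit. That estimate is rough, as it had an offset of about 0.2 N m.
- **Placing:** The plug met the tray floor at the height I expected, with the tool at 0.060 m. The last small push down reached about 6 N.
- **Last checks:** The final pictures show the stopper upright in the tray, the jar looking level and seated, the beaker and flask apparently unmoved, and the gripper open and clear.
- **Disagreements:** The wrist camera was off from the top camera by 1 to 2 mm at the jar and about 5 mm in y for the tray centre. At the jar I centred the grasp on the fingers as seen in the wrist picture. For the tray I used the top camera's position; the difference was well within the room in the tray.

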